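Stow the date jar in the hearth's travelling bay

TASK

Stow the wide stoneware jar for the drive: ease it up against the hearth's upstand, slide it along the upstand, keeping it against the sheet and without lifting it, into the bay at the end, press it firmly home against the rubber pad with a steady push of about 12 N, held for a moment, so that it will not rattle, and swing the bar down behind it until it lies on the rail. The jar chips easily, so never push on it with more than about 15 N and do not force the bar down on it; leave the coffee pot, the tin and the cups where they stand.

Things in the scene. Friction and masses are not known exactly. Their poses are not given: they have to be found in the camera images.
- hearth: Fixed sheet-metal charcoal hearth, 780 x 460 mm. Origin on the table under it; x points across it away from the robot, y along it to the robot's left, z up. Its near part, x -130 to +70, y -380 to +400 mm, is a flat ledge 60 mm above the table, open on the robot's side. Friction of jar on ledge, sheet and fingers is 0.48 to 0.69: a jar pushed hard into the upstand jams.
- upstand (a point): Point at the foot of the upstand's face, at x = +70, y = 0, z = 60 mm in the hearth's frame; axes as the hearth's. The upstand is a straight upright sheet, 6 mm thick, along the whole far edge of the ledge, its top 50 mm above the ledge. Behind it is the open fire pit: cold charcoal, nothing higher than 60 mm above the table from hearth y = +20 to +390.
- end_pad: Hard black rubber pad, 100 mm wide, 40 high, 5 thick, on the steel end plate that stands across the ledge and closes the left end of the bay. Origin at the centre of the pad's face, which looks to the hearth's -y: x = +15, y = +270, z = 85 mm in the hearth's frame; axes as the hearth's. The plate is 50 mm high. The bay is the last 120 mm of the ledge before the pad and is entered from the right.
- rail_post (a point): Foot of the post of the bay's rail at x = -50, y = +153, z = 60 mm in the hearth's frame. The rail, a round steel rod 8 mm thick, rises here and runs level to the end plate, its top 51 mm above the ledge, and is the robot's-side edge of the bay. Between the upstand and the rail there are 116 mm for the 110 mm jar.
- jar: White glazed stoneware jar with a flat wooden lid, standing on the ledge: a plain upright cylinder 110 mm across, straight for 66 mm up, 85 mm high with the lid, 0.45 to 0.7 kg. Too wide to grip. Origin at the centre of its underside.
- bay_home (a point): Where the centre of the jar's underside is when the jar is fully home: touching the upstand and the pad (x = +15, y = +215, z = 60 mm in the hearth's frame). Axes as the hearth's.
- bar_pivot (a point): Hinge centre of the retaining bar, just behind the top of the upstand at the bay's mouth (x = +85, y = +153, z = 117 mm in the hearth's frame); the hinge line is the hearth's y. Lowered, the bar passes 3 mm behind a jar that is fully home.
- bar (a joint): Angle of the retaining bar, rad. 0: down, level across the lane towards the robot, lying on the rail. About 1.57: straight up, bay open; at most 1.85 (leaning back over the pit). Flat steel bar 8 mm thick (along hearth y), 12 mm deep, 145 mm long from the hinge, with a brass ball 18 mm across centred 151 mm from the hinge. Stiff hinge: stays where left, takes about 3 N near its end.
- pot: Bystander: steel coffee pot with brass lid, spout and handle, 226 mm high, 120 mm across the foot, standing on the grate over the right part of the pit. Origin at the centre of its underside; the spout points along its y.
- tin: Bystander: small lidded steel tin, 75 mm across, 48 mm high, on the right end of the ledge. Origin at the centre of its underside.
- cup_a: Bystander: small white coffee cup without handle, 52 mm across, 42 mm high, on the ledge to the left of the end plate. Origin at the centre of its underside.
- cup_b: Bystander: the second such cup, beside the first.
There are look-alikes about, which are no part of the job. Leave any blue, turquoise or yellow look-alike of the jar alone.

How it is judged:
By the outcome, as a careful person would: the job done as asked, in the order asked, and still so for the second after the job is handed in, with the robot touching nothing.
It also fails if it takes over 72 s, if anything falls off the work surface, if the arm or the gripper's body presses on something with over 40 N, if the wrist force passes 120 N, or if a joint passes its speed limit or range.

ROBOT

A 6-joint arm with a two-finger parallel gripper is mounted at the origin on the work surface. World frame = base frame: x ahead of the robot, y to its left, z up, the work surface at z = 0. Lengths are in m, angles in degrees, forces in N, time in s.
With the tool pointing down it reaches from about 0.375 to 0.975 m from the base axis. Payload 3.8 kg.
Tool frame: the origin (TCP) lies midway between the tips of the shut fingers; the grasp point (between the pads) lies 19 mm behind it; z points along the fingers, y is the line along which they close (so a half turn about z gives the same grasp; the last joint's range is limited). The gripper opens to 85 mm and grips with 20 to 120 N. Pads are 22 mm wide; open, the fingers measure 114 mm over their backs; the gripper's body (76 mm by 85 mm) begins 54 mm behind the grasp point. The pads swing forward as they close: fully open they stand 13 mm farther back than shut.
Start: joints at [-75.453, 15.12, 91.902, -0, 72.978, -2.114], TCP at [0.194, -0.647, 0.211] pointing down, gripper open.
Joint ranges: [-150.88, 150.88], [-54.13, 125.18], [17.81, 147.31], [-75.09, 255.09], [0, 152.58], [-146.25, 146.25]. Speed limits (degrees/s): [147.25, 147.25, 180, 180, 180, 180].

INTERFACE

Orientations are given as [roll, pitch, yaw] about the fixed x, y, z axes, in that order (R = Rz(yaw) Ry(pitch) Rx(roll)).
In Python, from cell import arm, camera, camera_params, close_job gives the robot as it stands.
- The arm moves only by the tool send_rows, never from a script. Its argument "plan" is a list that holds one entry, the list of rows, each a list of 5 numbers: the gripper's target within -1 to 1 (shut at 1, half-way at 0, fully open at -1), then the shift along the tool's x, y, z in cm, then the turn about the tool's z in rad. In form: [[[hand, dx, dy, dz, spin], ...]]. A call has exactly 8 rows; each row shifts and turns the commanded pose from where the row before left it, along the tool's axes as they then stand; what a row does not reach is not made up. A row lasts 1/10 s, in which the tool goes at most 50 mm and 8.59 degrees, less where a joint would pass 70% of its speed; a pose out of reach is approached as far as the arm can. A call with a gripper value outside its range is refused whole. The fingers move at their own pace and stop on an object; "squeeze" is the grip in N (left out, the last holds). Time passes only in rows, so rows that do not move let the fingers close, or fill a call up. It gives the time, the measured TCP pose, the force and the opening at its end, in the units of the state.
- arm.get_obs(): the state, without advancing time (a new reading comes with each control period).
- camera(name): name is "scene" or "top"; returns (picture, depth): 400x640x3 uint8, blue, green, red; 400x640 float32, m along the optical axis (not along the pixel's ray), 0 where there is no reading.
- camera_params(name): a dict with "intrinsics" (3x3 intrinsics, pixels), "R" (3x3) and "t" (3): a world point X has camera coordinates R X + t. Camera axes: x right, y down, z forward; pixel columns grow to the right and rows downward; lengths in m; the calibration is good to about 2 mm. A picture is of the moment at which its call begins. camera_params takes no time and is no camera call.
- close_job(): hands the job in, once; it reports no verdict.
The state is a dict: "time_s": time; "joint_pos": joint angles; "qd": joint speeds; "tau": joint torques, N m; "eef_pos": TCP position; "orientation": TCP orientation; "contact_force": force on the tool from outside, world axes, zero at the start; "torque": the same for the moment, N m; "width": finger opening in m.
Only numpy, scipy, OpenCV 4.12 (cv2) and the standard library are available. Lean on these libraries where they do the work, as an engineer would, in place of code of your own. Each camera call takes 0.05 s, during which the arm holds its last target. There are 200 camera calls.

## Working session

There is one attempt and no reset: what is moved stays moved. The work goes in short steps, Python scripts to look and compute and a tool call to move; the robot and the scene stay as the last step left them, time stands still between calls to the robot, and variables do not carry over. Pictures are saved under pics/ and viewed, on a budget of 16 in all, crops included, one or two more only if the job needs it, and the job is handed in when it is done.

Besides the shell and the picture viewer there is one more tool, called after "Request:" as a command line: name --argument value ..., lists and objects as JSON in quotes. send_rows: Moves the arm, as the interface text tells. Its arguments: {"type":"object","properties":{"plan":{"type":"array","items":{"type":"array","items":{"type":"array","items":{"type":"number"}}}},"squeeze":{"type":"number"}},"required":["plan"]}

```bash
mkdir -p pics; ls
cat > h.py <<'E'
import numpy as np, cv2
from cell import arm, camera, camera_params, close_job
def w(name,u,v,d):
    p=camera_params(name);K=np.array(p["intrinsics"]);R=np.array(p["R"]);t=np.array(p["t"])
    c=np.linalg.inv(K)@np.array([u,v,1.0])*d
    return R.T@(c-t)
def wz(name,u,v,z):
    p=camera_params(name);K=np.array(p["intrinsics"]);R=np.array(p["R"]);t=np.array(p["t"])
    o=-R.T@t; r=R.T@np.linalg.inv(K)@np.array([u,v,1.0]); return o+r*(z-o[2])/r[2]
def px(name,X):
    p=camera_params(name);c=np.array(p["R"])@X+np.array(p["t"]);q=np.array(p["intrinsics"])@c;return q[:2]/q[2]
E
python3 - <<'E'
from h import *
for n in("scene","top"):
    im,d=camera(n); cv2.imwrite(f"pics/{n}0.png",im); np.save(f"pics/{n}0.npy",d)
    p=camera_params(n); print(n,p["intrinsics"][0],-np.array(p["R"]).T@np.array(p["t"]),p["R"])
print(arm.get_obs())
E
```

```text
pics
scene [408.91084163   0.         312.89606775] [0.91025833 0.60949833 0.86796491] [[-0.86043372  0.50954117  0.00464928]
 [ 0.34537343  0.58987284 -0.72990906]
 [-0.3746612  -0.62643263 -0.68352846]]
top [505.05775669   0.         321.35607428] [ 0.30072383 -0.09390881  1.71865306] [[ 0.02321139 -0.99972557 -0.00316451]
 [-0.99142498 -0.02261126 -0.12870599]
 [ 0.12859911  0.00612482 -0.99167775]]
{'time_s': 0.1, 'joint_pos': array([-7.54545171e+01,  1.51651162e+01,  9.19742000e+01,  1.03468885e-04,
        7.29777744e+01, -2.11191827e+00]), 'qd': array([ 0.01945695, -0.04750442, -0.13082541, -0.07873403, -0.14784665,
        0.01142468]), 'tau': array([-7.37548680e-05, -5.16706645e+01, -3.68588984e+01,  6.94700429e-05,
        6.31670919e-03, -3.52664142e-05]), 'eef_pos': array([ 0.19333411, -0.64597983,  0.20967608]), 'orientation': array([-1.79882993e+02, -4.41377733e-03,  1.66573662e+01]), 'contact_force': array([ 0.41910391,  0.38388102, -0.63319828]), 'torque': array([ 0.004081  , -0.01990152, -0.02281064]), 'width': 0.08519884421689992}
```

View pics/scene0.png

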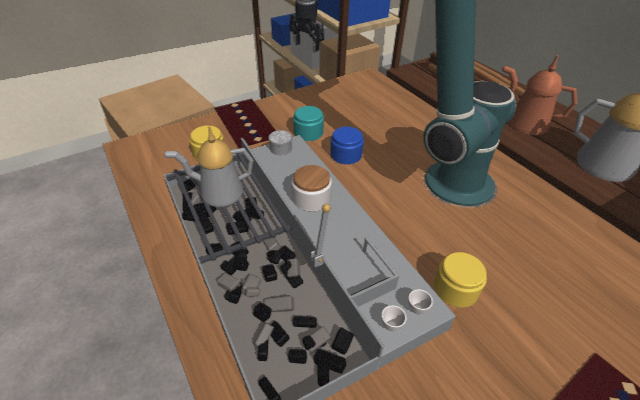

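View pics/top0.png

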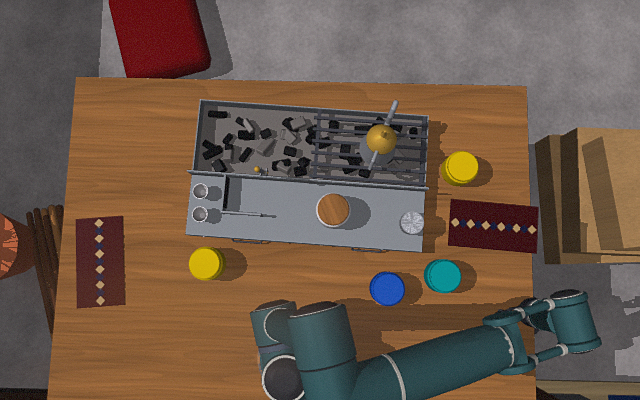

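The jar, white with a wooden lid, is at scene (312,187) and top (333,210). The look-alikes are blue at top (387,289), turquoise at (443,276), and yellow at (206,264) and (461,168). Only the jar on the ledge is white with a wooden lid. I'll check it in a crop and measure the hearth's corners.

Run:
```python
from h import *
im=cv2.imread("pics/top0.png"); cv2.imwrite("pics/c1.png",cv2.resize(im[92:257,180:440],None,fx=3,fy=3,interpolation=cv2.INTER_CUBIC))
```

```text
(no output)
```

View pics/c1.png

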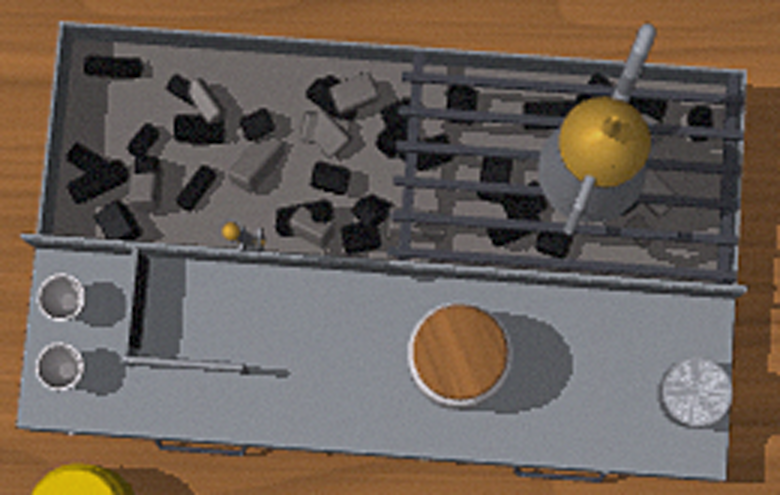

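The crop confirms it: a white jar with a plain wooden lid at crop (459,354). The upstand runs (22,240)–(745,291), the pad (137,255)–(135,355), the rail (125,360)–(245,370), and the bar's ball is at (231,231).

```bash
cat > m.py <<'E'
from h import *
from scipy.optimize import least_squares
def cloud(n,d):
    p=camera_params(n);K=np.array(p["intrinsics"]);R=np.array(p["R"]);t=np.array(p["t"])
    v,u=np.indices(d.shape); c=np.stack([(u-K[0,2])/K[0,0]*d,(v-K[1,2])/K[1,1]*d,d],-1)
    P=(c-t)@R; P[d<=0]=np.nan; return P
E
python3 - <<'E'
from m import *
P=cloud("top",np.load("pics/top0.npy")); S=cloud("scene",np.load("pics/scene0.npy"))
f=lambda x,y:(180+x/3-1/3,92+y/3-1/3)
print("upst",wz("top",*f(22,236),.11),wz("top",*f(745,289),.11))
print("ledge front",wz("top",*f(18,428),.06),wz("top",*f(728,479),.06))
print("pit far",wz("top",*f(64,22),.11),wz("top",*f(745,72),.11))
for x,y in[(40,245),(400,264),(700,288)]:
    u,v=f(x,y); print([P[int(v)+k,int(u)].round(4) for k in(-1,0,1)])
for x,y in [(300,300),(300,430),(600,420)]:
    u,v=f(x,y);print("ledge",P[int(v),int(u)])
for N,Q in(("top",P),("scene",S)):
  # jar lid
  m=(abs(Q[...,2]-.145)<.006)&(np.hypot(Q[...,0]-.62,Q[...,1]+.12)<.12)
  q=Q[m]; print(N,"lid",len(q),np.median(q[:,2]),q[:,:2].mean(0),q[:,:2].min(0),q[:,:2].max(0))
  m=(abs(Q[...,2]-.11)<.006)&(Q[...,0]>.6)&(Q[...,0]<.85)&(Q[...,1]>-.5)&(Q[...,1]<.4)
  q=Q[m]; print(N,"z.11",len(q))
print("ball",wz("top",*f(231,231),.25))
print("rail",wz("top",*f(125,360),.111),wz("top",*f(245,370),.111)); print("pad top",wz("top",*f(142,255),.105),wz("top",*f(142,355),.105))
im=cv2.imread("pics/scene0.png"); cv2.imwrite("pics/c2.png",cv2.resize(im[130:350,240:460],None,fx=2.7,fy=2.7,interpolation=cv2.INTER_CUBIC))
E
```

```text
upst [0.59504292 0.35330786 0.11      ] [ 0.55487689 -0.42632494  0.11      ]
ledge front [0.39069349 0.35931406 0.06      ] [ 0.35306677 -0.41734171  0.06      ]
pit far [0.83498739 0.32082897 0.11      ] [ 0.79494786 -0.42727047  0.11      ]
[array([0.5888, 0.3317, 0.1169]), array([0.5899, 0.3381, 0.0922]), array([0.5909, 0.3445, 0.0675])]
[array([ 0.5865, -0.0543,  0.0673]), array([ 0.5769, -0.0553,  0.104 ]), array([ 0.5729, -0.0555,  0.1084])]
[array([ 0.5609, -0.3787,  0.1062]), array([ 0.5563, -0.3773,  0.1144]), array([ 0.5541, -0.3785,  0.1078])]
ledge [0.54191281 0.05786876 0.05691569]
ledge [0.39558918 0.05265664 0.05962125]
ledge [ 0.41631336 -0.27542779  0.05909846]
top lid 146 0.14488788621443882 [ 0.52986934 -0.13275605] [ 0.50087789 -0.23240729] [ 0.69089905 -0.08301794]
top z.11 64
scene lid 249 0.14534382333480775 [ 0.55117975 -0.14370107] [ 0.50038977 -0.2353786 ] [ 0.69166817 -0.07816424]
scene z.11 218
ball [0.57909311 0.10854388 0.25      ]
rail [0.4630198  0.23530223 0.111     ] [0.45524008 0.10679662 0.111     ]
pad top [0.57804782 0.22370561 0.105     ] [0.46942483 0.21856735 0.105     ]
```

View pics/c2.png

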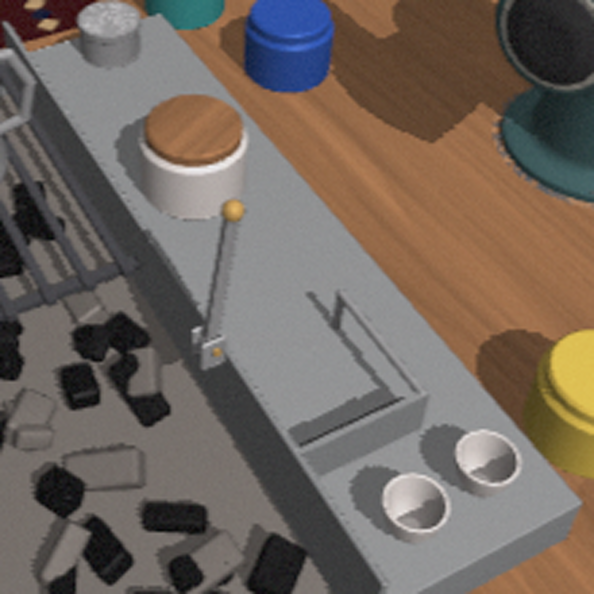

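Run:
```python
from m import *
f=lambda x,y:(180+x/3-1/3,92+y/3-1/3); g=lambda x,y:(240+x/2.7-.3,130+y/2.7-.3)
T=[((73,400,110),(22,237)),((73,-380,110),(745,290)),((65,270,105),(142,255)),((-35,270,105),(142,355)),((-130,400,60),(18,428)),((-130,-380,60),(728,479)),((-50,153,111),(246,370))]
C=[((-130,400,60),(578,505)),((-50,153,111),(340,293)),((73,-380,110),(8,26)),((-50,275,111),(424,397))]
def H(p,X): 
    c,s=np.cos(p[2]),np.sin(p[2]);X=np.array(X)/1000.
    return np.array([p[0]+c*X[0]-s*X[1],p[1]+s*X[0]+c*X[1],X[2]])
def ball(p): return H(p,(85-151*np.cos(p[3]),153,117+151*np.sin(p[3])))
def res(p):
    r=[px("top",H(p,X))-f(*q) for X,q in T]+[px("scene",H(p,X))-g(*q) for X,q in C]
    r+=[px("top",ball(p))-f(231,231),px("scene",ball(p))-g(233,210)]
    return np.concatenate(r)
s=least_squares(res,[.5,0,-.05,1.5],loss="soft_l1")
print(s.x,np.degrees(s.x[2:])); print(res(s.x).reshape(-1,2).round(1).tolist())
p=s.x; np.save("pose.npy",p)
for n,X in dict(home=(15,215,60),up0=(70,0,60),post=(-50,153,60),pad=(15,270,85),piv=(85,153,117)).items(): print(n,H(p,X).round(4))
print("ball",ball(p).round(4))
for N in("top","scene"):
    Q=cloud(N,np.load(f"pics/{N}0.npy")); m=(abs(Q[...,2]-.145)<.005)&(np.hypot(Q[...,0]-.525,Q[...,1]+.125)<.07)
    v,u=np.nonzero(m); (c,ax,a)=cv2.minAreaRect(np.float32(np.c_[u,v])); e=cv2.fitEllipse(np.float32(np.c_[u,v])[cv2.convexHull(np.float32(np.c_[u,v]),returnPoints=False).ravel()])
    print(N,len(u),e[0],wz(N,*e[0],.145),Q[m].mean(0))
print(wz("top",*f(459,352),.145),wz("scene",*g(194,129),.145))
j=(wz("top",*f(459,352),.145)+wz("scene",*g(194,129),.145))/2
d=(j[:2]-p[:2]); c,si=np.cos(p[2]),np.sin(p[2]); print("jar in hearth",c*d[0]+si*d[1],-si*d[0]+c*d[1])
```

```text
[ 0.50128024 -0.04342937 -0.05140381  1.45548528] [-2.94522143 83.39316363]
[[0.3, -0.2], [0.1, -0.3], [0.3, -0.6], [-2.8, -3.4], [-1.0, -0.4], [-0.3, 0.3], [-1.9, -1.3], [2.7, -1.8], [1.0, -1.3], [-0.7, -1.6], [-0.3, -3.3], [0.1, -0.3], [0.2, -0.2]]
home [0.5273 0.1705 0.06  ]
up0 [ 0.5712 -0.047   0.06  ]
post [0.4592 0.1119 0.06  ]
pad [0.5301 0.2254 0.085 ]
piv [0.594 0.105 0.117]
ball [0.5767 0.1059 0.267 ]
top 440 (333.2224426269531, 204.84556579589844) [ 0.48911935 -0.1217943   0.145     ] [ 0.48936723 -0.12246562  0.14507648]
scene 540 (307.472900390625, 177.68594360351562) [ 0.49251057 -0.1181324   0.145     ] [ 0.49290562 -0.1182414   0.14541251]
[ 0.47596994 -0.1203177   0.145     ] [ 0.48254544 -0.11330299  0.145     ]
jar in hearth -0.01822305694572797 -0.07441559979996956
```

```bash
cat >> m.py <<'E'
def H(p,X):
    c,s=np.cos(p[2]),np.sin(p[2]);X=np.array(X)/1000.
    return np.array([p[0]+c*X[0]-s*X[1],p[1]+s*X[0]+c*X[1],X[2]])
def inH(p,q):
    c,s=np.cos(p[2]),np.sin(p[2]);d=np.array(q)[:2]-p[:2];return np.array([c*d[0]+s*d[1],-s*d[0]+c*d[1]])*1000
def jar(N,d,c0,p):
    Q=cloud(N,d); m=(abs(Q[...,2]-.145)<.008)&(np.hypot(Q[...,0]-c0[0],Q[...,1]-c0[1])<.075)
    m=cv2.morphologyEx(m.astype(np.uint8),cv2.MORPH_OPEN,np.ones((5,5)))
    k=max(cv2.findContours(m,0,1)[0],key=cv2.contourArea); e=cv2.fitEllipse(k); q=wz(N,*e[0],.145)
    return dict(e=np.round(e[0]+e[1],1),xy=q[:2].round(4),h=inH(p,q).round(1),mean=inH(p,Q[m>0].mean(0)).round(1),n=int(m.sum()))
E
python3 - <<'E'
from m import *
p=np.load("pose.npy")
for N in("top","scene"): print(N,jar(N,np.load(f"pics/{N}0.npy"),(.48,-.118),p))
Q=cloud("scene",np.load("pics/scene0.npy")); m=(Q[...,2]>.12)&(Q[...,2]<.30)&(Q[...,0]>.55)&(Q[...,0]<.75)&(Q[...,1]<-.15)&(Q[...,1]>-.45); print("pot min/max",np.nanmin(Q[m],0),np.nanmax(Q[m],0))
im=cv2.imread("pics/top0.png"); sc=cv2.imread("pics/scene0.png")
big=[]
for N,I,(x0,y0,ww,hh) in(("top",im,(180,150,130,90)),("scene",sc,(270,190,200,150))):
    k=790/2/ww; B=cv2.resize(I[y0:y0+hh,x0:x0+ww],None,fx=k,fy=k,interpolation=cv2.INTER_CUBIC)
    for a,b in [((70,-380,110),(70,400,110)),((70,-380,60),(70,400,60)),((-35,270,105),(65,270,105)),((-50,153,111),(-50,275,111)),((-130,-380,60),(-130,400,60)),((-130,400,60),(70,400,60)),((85,153,117),(67.6,153,267))]:
        A=[(((px(N,H(p,X))-(x0,y0))+.5)*k).astype(int).tolist() for X in(a,b)]; cv2.line(B,A[0],A[1],(0,0,255),1)
    big.append(B)
h=max(b.shape[0] for b in big); cv2.imwrite("pics/ov.png",np.hstack([cv2.copyMakeBorder(b,0,h-b.shape[0],0,0,0) for b in big]))
E
```

```text
top {'e': array([333.1, 209.2,  28.2,  29.8]), 'xy': array([ 0.4754, -0.1216]), 'h': array([-21.9, -79.4]), 'mean': array([-22. , -79.4]), 'n': 692}
scene {'e': array([310.7, 177.3,  24.1,  35.1]), 'xy': array([ 0.4841, -0.1151]), 'h': array([-13.4, -72.4]), 'mean': array([-13.5, -73.3]), 'n': 709}
pot min/max [ 0.60118281 -0.2911799   0.12000611] [ 0.74944272 -0.20867617  0.29637927]
```

View pics/ov.png

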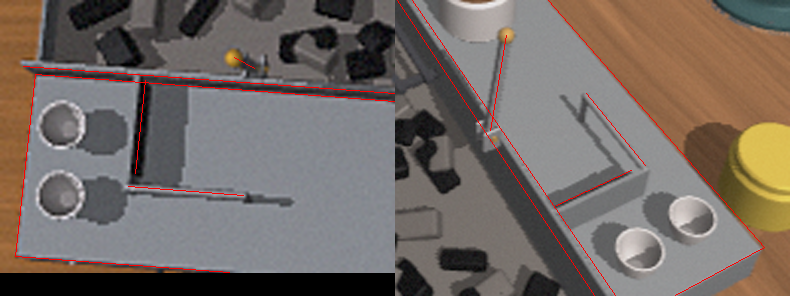

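Request:
send_rows --plan '[[[1, 0, 0, 0, 0.1], [1, 0, 0, 0, 0.1], [1, 0, 0, 0, 0.1], [1, 0, 0, 0, 0.04], [1, 0, 0, 0, 0], [1, 0, 0, 0, 0], [1, 0, 0, 0, 0], [1, 0, 0, 0, 0]]]' --squeeze 30

```text
time_s: 0.9
eef_pos: [0.1935, -0.6466, 0.2108]
orientation: [-180.0, 0.0, -2.8]
contact_force: [-0.3, -0.2, 0.3]
width: -0.0001
```

The overlay fits the top view to about 1 px. The scene view is off by about 3 px, and the two views put the jar about 9 mm apart. I'll bring the fingertip next to the jar and use it to decide which calibration is right.

Request:
send_rows --plan '[[[1, 1.25, -3.87, 0, 0], [1, 1.25, -3.87, 0, 0], [1, 1.25, -3.87, 0, 0], [1, 1.25, -3.87, 0, 0], [1, 1.25, -3.87, 0, 0], [1, 1.25, -3.87, 0, 0], [1, 1.25, -3.87, 0, 0], [1, 1.25, -3.87, 0, 0]]]'

```text
time_s: 1.7
eef_pos: [0.309, -0.3409, 0.2111]
orientation: [180.0, -0.0, -2.8]
contact_force: [0.5, 0.3, 0.1]
width: -0.0004
```

Request:
send_rows --plan '[[[1, 1.25, -3.87, 0, 0], [1, 1.25, -3.87, 0, 0], [1, 1.25, -3.87, 0, 0], [1, 1.25, -3.87, 0, 0], [1, 1.25, -3.87, 0, 0], [1, 1.25, -3.87, 0, 0], [1, 0, 0, 2, 0], [1, 0, 0, 2, 0]]]'

```text
time_s: 2.5
eef_pos: [0.3963, -0.1129, 0.1716]
orientation: [179.9, -0.2, -2.6]
contact_force: [0.1, -0.4, -0.6]
width: 0.0002
```

Request:
send_rows --plan '[[[1, 0, 0, 2, 0], [1, 0, 0, 2, 0], [1, 0, 0, 0, 0], [1, 0, 0, 0, 0], [1, 0, 0, 0, 0], [1, 0, 0, 0, 0], [1, 0, 0, 0, 0], [1, 0, 0, 0, 0]]]'

```text
time_s: 3.3
eef_pos: [0.3954, -0.1143, 0.1315]
orientation: [180.0, -0.1, -2.8]
contact_force: [-0.6, -0.3, 0.1]
width: 0.0001
```

Run:
```python
from m import *
I=[]
o=arm.get_obs(); e=o["eef_pos"]; print(e,o["orientation"],o["contact_force"])
for N in("top","scene"):
    im,d=camera(N); cv2.imwrite(f"pics/{N}1.png",im); np.save(f"pics/{N}1.npy",d)
    q=px(N,e); x0,y0=(q-40).astype(int); B=cv2.resize(im[y0:y0+80,x0:x0+80],(390,390),interpolation=cv2.INTER_CUBIC); print(N,q,x0,y0)
    cv2.drawMarker(B,tuple(((q-(x0,y0)+.5)*390/80).astype(int).tolist()),(0,0,255),0,20,1); I.append(B)
cv2.imwrite("pics/tip.png",np.hstack(I))
```

```text
[ 0.39539669 -0.11431064  0.13153274] [ 1.79979763e+02 -6.78885875e-02 -2.82268039e+00] [-0.57755764 -0.3431195   0.14387806]
top [330.15058984 234.9297519 ] 290 194
scene [338.06688817 170.69034262] 298 130
```

View pics/tip.png

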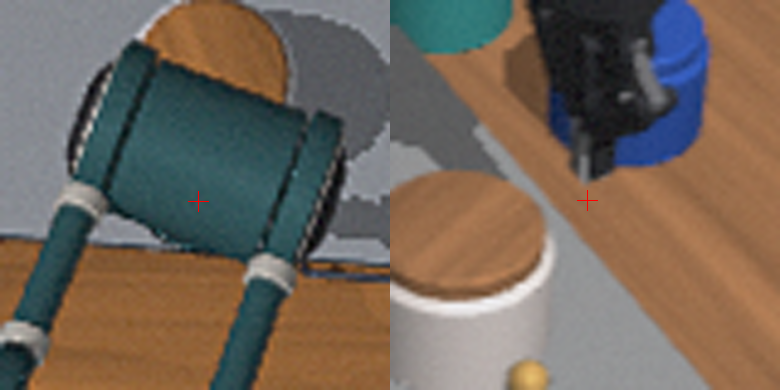

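In the scene crop the fingertip is at (585,180), but the calibration predicts (587,201). In the top crop the wrist hides the tip. I'll check it against depth.

Run:
```python
from m import *
d=np.load("pics/scene1.npy"); Q=cloud("scene",d)
for v in range(158,174,1): print(v,[tuple(Q[v,u].round(3)) for u in(336,338,340)])
print("table z scene",[Q[v,u].round(3) for u,v in((560,250),(500,300),(450,180),(350,110))])
T=cloud("top",np.load("pics/top0.npy")); print("table z top",[T[v,u].round(3) for u,v in((120,200),(300,270),(480,300),(150,350))])
print("scene ledge",[Q[v,u].round(4) for u,v in((400,265),(340,210),(360,220))])
for N in("top","scene"):
    R=np.array(camera_params(N)["R"]);print(N,np.abs(R@R.T-np.eye(3)).max(),np.array(camera_params(N)["intrinsics"]).round(2).tolist())
```

```text
158 [(np.float64(0.408), np.float64(-0.109), np.float64(0.185)), (np.float64(0.405), np.float64(-0.105), np.float64(0.187)), (np.float64(0.41), np.float64(-0.089), np.float64(0.2))]
159 [(np.float64(0.407), np.float64(-0.111), np.float64(0.18)), (np.float64(0.404), np.float64(-0.106), np.float64(0.182)), (np.float64(0.402), np.float64(-0.099), np.float64(0.186))]
160 [(np.float64(0.406), np.float64(-0.112), np.float64(0.176)), (np.float64(0.402), np.float64(-0.109), np.float64(0.176)), (np.float64(0.401), np.float64(-0.1), np.float64(0.182))]
161 [(np.float64(0.407), np.float64(-0.111), np.float64(0.173)), (np.float64(0.404), np.float64(-0.105), np.float64(0.176)), (np.float64(0.4), np.float64(-0.101), np.float64(0.177))]
162 [(np.float64(0.406), np.float64(-0.111), np.float64(0.169)), (np.float64(0.404), np.float64(-0.106), np.float64(0.172)), (np.float64(0.4), np.float64(-0.101), np.float64(0.174))]
163 [(np.float64(0.407), np.float64(-0.11), np.float64(0.166)), (np.float64(0.404), np.float64(-0.105), np.float64(0.169)), (np.float64(0.4), np.float64(-0.102), np.float64(0.17))]
164 
[... 1719 characters left out ...]
 (np.float64(0.311), np.float64(-0.233), np.float64(0.001)), (np.float64(0.303), np.float64(-0.233), np.float64(-0.002))]
table z scene [array([-0.033,  0.344,  0.   ]), array([0.236, 0.37 , 0.005]), array([0.072, 0.018, 0.054]), array([ 0.398, -0.077,  0.348])]
table z top [array([0.506, 0.607, 0.004]), array([ 0.283, -0.017,  0.003]), array([ 0.198, -0.62 ,  0.003]), array([ 0.008,  0.473, -0.005])]
scene ledge [array([0.4139, 0.1949, 0.0633]), array([ 0.4343, -0.0389,  0.0601]), array([0.4079, 0.0196, 0.0591])]
top 4.440892098500626e-16 [[505.06, 0.0, 321.36], [0.0, 505.06, 199.62], [0.0, 0.0, 1.0]]
scene 4.440892098500626e-16 [[408.91, 0.0, 312.9], [0.0, 408.91, 194.61], [0.0, 0.0, 1.0]]
```

Request:
send_rows --plan '[[[1, 0, 0, 1, 0], [1, 0, 0, 1, 0], [1, 0, 0, 1, 0], [1, 0, 0, 1, 0], [1, 0, 0, 1, 0], [1, 0, 0, 0.5, 0], [1, 0, 0, 0, 0], [1, 0, 0, 0, 0]]]'

```text
time_s: 4.2
eef_pos: [0.3951, -0.1141, 0.0759]
orientation: [-180.0, 0.0, -2.8]
contact_force: [0.8, -0.3, 0.2]
width: 0.0001
```

Run:
```python
from m import *
for N in("top","scene"):
    Q=cloud(N,np.load(f"pics/{N}0.npy"))
    for nm,z in(("table",0),("ledge",.06)):
        m=(abs(Q[...,2]-z)<.012)&(Q[...,0]<.9)&(Q[...,0]>.1)&(abs(Q[...,1])<.55)
        if z: m&=(Q[...,0]>.38)&(Q[...,0]<.56)&(abs(Q[...,1])<.35)
        q=Q[m]; A=np.c_[q[:,:2]-[.5,0],np.ones(len(q))]; s=np.linalg.lstsq(A,q[:,2],rcond=None)[0]; print(N,nm,len(q),s.round(4))
    for k,(x,y) in enumerate(((.36,.25),(.36,-.37))): pass
o=arm.get_obs(); print(o["eef_pos"],o["contact_force"])
im,d=camera("scene"); Q=cloud("scene",d); e=o["eef_pos"]
m=(np.hypot(Q[...,0]-e[0],Q[...,1]-e[1])<.03)&(Q[...,2]>.064)&(Q[...,2]<.14)
v,u=np.nonzero(m); print("px tip pred",px("scene",e),"mask rows",v.max()); q=Q[m]; print(np.sort(q[:,2])[:12].round(3), q[q[:,2]<.11][:, :2].min(0),q[q[:,2]<.11][:,:2].max(0))
x,y=270,120; B=cv2.resize(im[y:y+110,x:x+130],None,fx=6,fy=5.4,interpolation=cv2.INTER_CUBIC); cv2.drawMarker(B,tuple(((px("scene",e)-(x,y)+.5)*(6,5.4)).astype(int).tolist()),(0,0,255),0,20,1); cv2.imwrite("pics/tip2.png",B)
```

```text
top table 42803 [ 0.0024 -0.0004  0.0015]
top ledge 9823 [0.0009 0.0006 0.0604]
scene table 49612 [ 0.0066 -0.0008  0.0029]
scene ledge 9912 [ 0.0017 -0.0001  0.0608]
[ 0.39509512 -0.11414376  0.07589826] [ 0.83273832 -0.34744342  0.21647123]
px tip pred [337.2903651  185.43491069] mask rows 183
[0.065 0.099 0.099 0.1   0.101 0.101 0.102 0.103 0.103 0.103 0.104 0.105] [ 0.38554014 -0.13489025] [ 0.40780122 -0.09930149]
```

View pics/tip2.png

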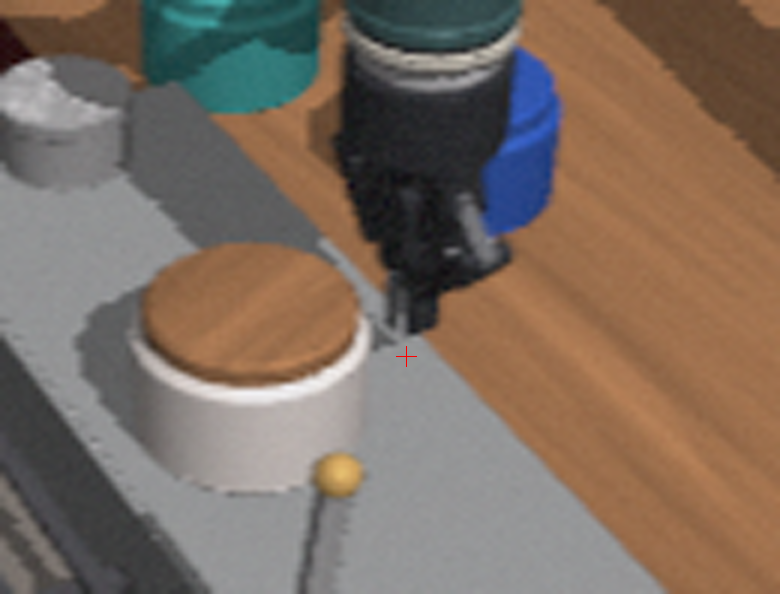

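Request:
send_rows --plan '[[[1, 0, 0, 0.3, 0], [1, 0, 0, 0.2, 0], [1, 0, 0, 0.2, 0], [1, 0, 0, 0.2, 0], [1, 0, 0, 0.2, 0], [1, 0, 0, 0.1, 0], [1, 0, 0, 0, 0], [1, 0, 0, 0, 0]]]'

```text
time_s: 5.05
eef_pos: [0.395, -0.1141, 0.0639]
orientation: [-180.0, 0.0, -2.8]
contact_force: [-0.4, -0.0, -0.2]
width: -0.0004
```

Request:
send_rows --plan '[[[1, 0, 0, 0.1, 0], [1, 0, 0, 0.1, 0], [1, 0, 0, 0.1, 0], [1, 0, 0, 0.1, 0], [1, 0, 0, 0.1, 0], [1, 0, 0, 0, 0], [1, 0, 0, 0, 0], [1, 0, 0, 0, 0]]]'

```text
time_s: 5.85
eef_pos: [0.395, -0.1141, 0.0589]
orientation: [180.0, -0.0, -2.8]
contact_force: [0.4, 0.7, -0.6]
width: -0.0001
```

Request:
send_rows --plan '[[[1, 0, 0, 0.1, 0], [1, 0, 0, 0.1, 0], [1, 0, 0, 0.1, 0], [1, 0, 0, 0.1, 0], [1, 0, 0, 0.1, 0], [1, 0, 0, 0.1, 0], [1, 0, 0, 0, 0], [1, 0, 0, 0, 0]]]'

```text
time_s: 6.65
eef_pos: [0.3949, -0.1141, 0.0528]
orientation: [-180.0, 0.0, -2.8]
contact_force: [0.9, -0.2, 0.3]
width: -0.0001
```

Run:
```python
from m import *
o=arm.get_obs(); print(o["eef_pos"],o["contact_force"],o["width"])
im,d=camera("scene"); Q=cloud("scene",d); e=o["eef_pos"]
m=(np.hypot(Q[...,0]-e[0],Q[...,1]-e[1])<.04)&(Q[...,2]>.064)&(Q[...,2]<.14)
q=Q[m]; print(np.sort(q[:,2])[:12].round(3))
u0=int(px("scene",e)[0]); print([(v,Q[v,u0].round(3).tolist()) for v in range(180,196)])
```

```text
[ 0.39492939 -0.11410623  0.05282659] [ 0.88558368 -0.17953244  0.28379565] -6.60934907846195e-05
[0.064 0.064 0.074 0.074 0.078 0.08  0.08  0.082 0.082 0.083 0.083 0.083]
[(180, [0.405, -0.108, 0.106]), (181, [0.406, -0.106, 0.104]), (182, [0.405, -0.108, 0.098]), (183, [0.404, -0.109, 0.093]), (184, [0.405, -0.106, 0.092]), (185, [0.405, -0.106, 0.088]), (186, [0.405, -0.107, 0.083]), (187, [0.406, -0.105, 0.082]), (188, [0.403, -0.108, 0.074]), (189, [0.397, -0.116, 0.061]), (190, [0.399, -0.113, 0.06]), (191, [0.401, -0.11, 0.06]), (192, [0.402, -0.109, 0.058]), (193, [0.408, -0.101, 0.063]), (194, [0.41, -0.097, 0.063]), (195, [0.41, -0.097, 0.059])]
```

The fingers are free at TCP z 0.053, below the ledge at 0.060. The depth image puts the real tips about 22 mm above the reported TCP. I'll allow for that, push at TCP z of about 0.062 (tips about 0.084), and approach the jar slowly.

Request:
send_rows --plan '[[[1, 0, 0, -0.5, 0], [1, 0, 0, -0.4, 0], [1, 0.5, 0, 0, 0], [1, 0.3, 0, 0, 0], [1, 0.2, 0, 0, 0], [1, 0.2, 0, 0, 0], [1, 0.2, 0, 0, 0], [1, 0.2, 0, 0, 0]]]'

```text
time_s: 7.5
eef_pos: [0.411, -0.1149, 0.0617]
orientation: [-180.0, 0.0, -2.8]
contact_force: [-0.1, -1.0, 0.2]
width: 0.0001
```

Request:
send_rows --plan '[[[1, 0.15, 0, 0, 0], [1, 0.15, 0, 0, 0], [1, 0.15, 0, 0, 0], [1, 0.15, 0, 0, 0], [1, 0.1, 0, 0, 0], [1, 0.1, 0, 0, 0], [1, 0.1, 0, 0, 0], [1, 0.1, 0, 0, 0]]]'

```text
time_s: 8.3
eef_pos: [0.421, -0.1154, 0.0618]
orientation: [-180.0, 0.0, -2.8]
contact_force: [-3.1, -0.2, -0.6]
width: -0.0001
```

```bash
cat > look.py <<'E'
from m import *
import sys
p=np.load("pose.npy"); c0=(float(sys.argv[1]),float(sys.argv[2]))
o=arm.get_obs(); print(o["eef_pos"].round(4),o["contact_force"].round(2),o["time_s"])
for N in sys.argv[4:]:
    im,d=camera(N); cv2.imwrite(f"pics/{N}{sys.argv[3]}.png",im); np.save(f"pics/{N}{sys.argv[3]}.npy",d)
    try: print(N,jar(N,d,c0,p))
    except Exception as e: print(N,e)
E
python3 look.py .487 -.116 3 top scene
```

```text
[ 0.421  -0.1154  0.0618] [-3.1  -0.17 -0.58] 8.3
top {'e': array([335. , 196.9,  11.7,  24.4]), 'xy': array([ 0.5145, -0.1269]), 'h': array([ 17.5, -82.7]), 'mean': array([ 18. , -82.7]), 'n': 222}
scene {'e': array([307.6, 178.1,  24.5,  36.1]), 'xy': array([ 0.4931, -0.1163]), 'h': array([ -4.4, -73.2]), 'mean': array([ -4.4, -73.4]), 'n': 733}
```

The jar moves at about 3 N. The cameras sit about 4 mm either side of the true position, so I'll use their average. About 28 mm to the upstand remain.

Request:
send_rows --plan '[[[1, 0.2, 0, 0, 0], [1, 0.2, 0, 0, 0], [1, 0.2, 0, 0, 0], [1, 0.2, 0, 0, 0], [1, 0.2, 0, 0, 0], [1, 0.2, 0, 0, 0], [1, 0.2, 0, 0, 0], [1, 0.2, 0, 0, 0]]]'

```text
time_s: 9.2
eef_pos: [0.4371, -0.1162, 0.0619]
orientation: [180.0, 0.0, -2.8]
contact_force: [-3.2, -0.5, -0.6]
width: 0.0001
```

Request:
send_rows --plan '[[[1, 0.05, 0, 0, 0], [1, 0.05, 0, 0, 0], [1, 0.05, 0, 0, 0], [1, 0.05, 0, 0, 0], [1, 0.05, 0, 0, 0], [1, 0.05, 0, 0, 0], [1, 0.05, 0, 0, 0], [1, 0.05, 0, 0, 0]]]'

```text
time_s: 10.0
eef_pos: [0.4409, -0.1164, 0.0619]
orientation: [-180.0, 0.0, -2.8]
contact_force: [-4.5, -0.4, 1.3]
width: 0.0003
```

```bash
python3 look.py .51 -.116 4 scene
python3 - <<'E'
from m import *
im=cv2.imread("pics/scene4.png"); cv2.imwrite("pics/c4.png",cv2.resize(im[140:230,250:370],None,fx=6,fy=6,interpolation=cv2.INTER_CUBIC))
E
```

```text
[ 0.4409 -0.1164  0.0619] [-4.48 -0.44  1.27] 10.0
scene {'e': array([301. , 180.3,  24.5,  36.6]), 'xy': array([ 0.5129, -0.1177]), 'h': array([ 15.5, -73.6]), 'mean': array([ 15.2, -73.5]), 'n': 746}
```

View pics/c4.png

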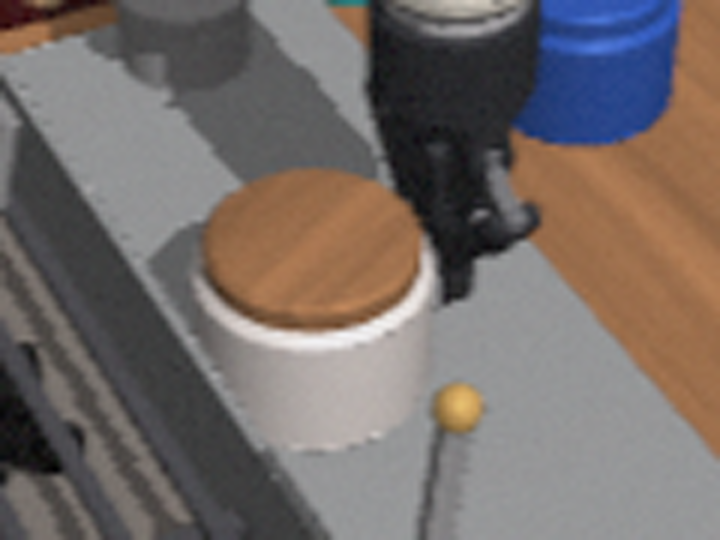

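The crop shows the jar upright, with a gap of several mm still left to the sheet. I'll keep pushing slowly.

Request:
send_rows --plan '[[[1, 0.05, 0, 0, 0], [1, 0.05, 0, 0, 0], [1, 0.05, 0, 0, 0], [1, 0.05, 0, 0, 0], [1, 0.05, 0, 0, 0], [1, 0.05, 0, 0, 0], [1, 0.05, 0, 0, 0], [1, 0, 0, 0, 0]]]'

```text
time_s: 10.85
eef_pos: [0.4446, -0.1165, 0.0619]
orientation: [-180.0, -0.0, -2.8]
contact_force: [-2.3, -0.4, 0.0]
width: -0.0
```

Request:
send_rows --plan '[[[1, 0.03, 0, 0, 0], [1, 0.03, 0, 0, 0], [1, 0.03, 0, 0, 0], [1, 0.03, 0, 0, 0], [1, 0.03, 0, 0, 0], [1, 0.03, 0, 0, 0], [1, 0.02, 0, 0, 0], [1, 0, 0, 0, 0]]]'

```text
time_s: 11.65
eef_pos: [0.4463, -0.1167, 0.0619]
orientation: [-180.0, 0.0, -2.8]
contact_force: [-4.0, 0.0, 0.8]
width: -0.0001
```

Request:
send_rows --plan '[[[1, 0.03, 0, 0, 0], [1, 0.03, 0, 0, 0], [1, 0.03, 0, 0, 0], [1, 0.03, 0, 0, 0], [1, 0.03, 0, 0, 0], [1, 0.03, 0, 0, 0], [1, 0.02, 0, 0, 0], [1, 0, 0, 0, 0]]]'

```text
time_s: 12.45
eef_pos: [0.4462, -0.1166, 0.0613]
orientation: [-180.0, 0.3, -2.8]
contact_force: [-9.7, -0.8, 3.4]
width: -0.0001
```

Request:
send_rows --plan '[[[1, 0.02, 0, 0, 0], [1, 0.02, 0, 0, 0], [1, 0.02, 0, 0, 0], [1, 0.02, 0, 0, 0], [1, 0.02, 0, 0, 0], [1, 0.02, 0, 0, 0], [1, 0.02, 0, 0, 0], [1, 0, 0, 0, 0]]]'

```text
time_s: 13.25
eef_pos: [0.4461, -0.1165, 0.0608]
orientation: [-180.0, 0.4, -2.8]
contact_force: [-13.2, -0.9, 5.5]
width: 0.0003
```

The jar reached the upstand at TCP x 0.446, with a push of about 14 N including the vertical part. I'll back off, go around to its right-hand side, and check the wrist's clearance to the bar.

Request:
send_rows --plan '[[[1, -0.4, 0, 0, 0], [1, -1, 0, 0, 0], [1, -1.5, 0, 0, 0], [1, -1, 1, 0, 0], [1, -0.7, 2, 0, 0], [1, 0, 2, 0, 0], [1, 0, 2, 0, 0], [1, 0, 2, 0, 0]]]'

```text
time_s: 14.05
eef_pos: [0.3988, -0.2058, 0.0622]
orientation: [180.0, -0.1, -2.8]
contact_force: [-0.2, 0.6, 0.3]
width: 0.0
```

```bash
python3 look.py .517 -.117 5 top scene
python3 - <<'E'
from m import *
o=arm.get_obs();e=o["eef_pos"]
Q=cloud("scene",np.load("pics/scene5.npy")); r=np.hypot(Q[...,0]-e[0],Q[...,1]-e[1])
for z in np.arange(.14,.36,.02):
    m=(abs(Q[...,2]-z)<.01)&(r<.12); q=Q[m][:,:2]-e[:2]
    if len(q): print(round(z-e[2],3),len(q),q.min(0).round(3),q.max(0).round(3),np.percentile(r[m],95).round(3))
E
```

```text
[ 0.3988 -0.2058  0.0622] [-0.24  0.6   0.3 ] 14.05
top {'e': array([333.2, 197.9,  28.6,  30.4]), 'xy': array([ 0.5112, -0.1212]), 'h': array([ 13.9, -77.1]), 'mean': array([ 13.6, -77.5]), 'n': 711}
scene {'e': array([299.2, 181.4,  24.6,  36.1]), 'xy': array([ 0.5193, -0.1159]), 'h': array([ 21.7, -71.5]), 'mean': array([ 21.1, -72.2]), 'n': 742}
0.078 182 [-0.008 -0.046] [0.112 0.097] 0.119
0.098 108 [-0.009 -0.056] [0.02  0.061] 0.058
0.118 149 [-0.008 -0.059] [0.022 0.062] 0.061
0.138 68 [-0.007 -0.011] [0.021 0.043] 0.042
0.158 147 [-0.025 -0.014] [0.04  0.041] 0.04
0.178 161 [-0.024 -0.012] [0.039 0.04 ] 0.04
0.198 182 [-0.034 -0.023] [0.039 0.04 ] 0.039
0.218 161 [-0.029 -0.012] [0.04  0.042] 0.04
0.238 193 [-0.027 -0.02 ] [0.039 0.039] 0.039
0.258 177 [-0.026 -0.008] [0.039 0.039] 0.04
0.278 198 [-0.024 -0.008] [0.047 0.038] 0.044
```

Request:
send_rows --plan '[[[1, 0, 0, 0, -0.145], [1, 0, 0, 0, -0.145], [1, 0, 0, 0, -0.145], [1, 0, 0, 0, -0.145], [1, 0, 0, 0, -0.145], [1, 0, 0, 0, -0.145], [1, 0, 0, 0, -0.145], [1, 0, 0, 0, -0.145]]]'

```text
time_s: 14.95
eef_pos: [0.399, -0.204, 0.0619]
orientation: [180.0, -0.0, 64.0]
contact_force: [-0.5, -0.7, 0.4]
width: 0.0
```

Request:
send_rows --plan '[[[1, 0, 0, 0, -0.1455], [1, 0, 0, 0, 0], [1, 0, 0, 0, 0], [1, 0, 0, 0, 0], [1, 0, 0, 0, 0], [1, 0, 0, 0, 0], [1, 0, 0, 0, 0], [1, 0, 0, 0, 0]]]'

```text
time_s: 15.75
eef_pos: [0.3994, -0.2044, 0.0619]
orientation: [-180.0, -0.0, 72.0]
contact_force: [-0.5, -0.1, 0.4]
width: 0.0001
```

Request:
send_rows --plan '[[[1, 0.5, 1.4, 0, 0], [1, 0.5, 1.4, 0, 0], [1, 0.5, 1.4, 0, 0], [1, 0.5, 1.4, 0, 0], [1, 0.6, 1.4, 0, 0], [1, 0.56, 1.29, 0, 0], [1, 0, 0, 0, 0], [1, 0, 0, 0, 0]]]'

```text
time_s: 16.55
eef_pos: [0.488, -0.1998, 0.0616]
orientation: [-179.9, 0.0, 72.0]
contact_force: [0.4, 0.1, 0.0]
width: -0.0001
```

Request:
send_rows --plan '[[[1, 0.29, -0.076, 0, 0], [1, 0.29, -0.076, 0, 0], [1, 0.29, -0.076, 0, 0], [1, 0.29, -0.076, 0, 0], [1, 0.29, -0.076, 0, 0], [1, 0.193, -0.051, 0, 0], [1, 0.193, -0.051, 0, 0], [1, 0.193, -0.051, 0, 0]]]'

```text
time_s: 17.35
eef_pos: [0.4883, -0.1798, 0.0618]
orientation: [-179.9, 0.1, 72.0]
contact_force: [-2.8, -4.6, 0.3]
width: 0.0003
```

Request:
send_rows --plan '[[[1, 0.193, -0.051, 0, 0], [1, 0.193, -0.051, 0, 0], [1, 0.193, -0.051, 0, 0], [1, 0.193, -0.051, 0, 0], [1, 0.193, -0.051, 0, 0], [1, 0.193, -0.051, 0, 0], [1, 0.193, -0.051, 0, 0], [1, 0.193, -0.051, 0, 0]]]'

```text
time_s: 18.15
eef_pos: [0.49, -0.163, 0.0618]
orientation: [-180.0, 0.0, 72.0]
contact_force: [-2.2, -4.1, -0.9]
width: 0.0002
```

```bash
python3 look.py .517 -.105 6 scene; python3 look.py .513 -.11 6 top
```

```text
[ 0.49   -0.163   0.0618] [-2.19 -4.08 -0.91] 18.15
scene {'e': array([303.4, 186.7,  25.3,  37.2]), 'xy': array([ 0.5201, -0.0921]), 'h': array([ 21.3, -47.6]), 'mean': array([ 21.1, -48.4]), 'n': 786}
[ 0.4902 -0.1626  0.0618] [-0.56 -2.76 -0.18] 18.2
top {'e': array([316.7, 196.8,  11.1,  19.8]), 'xy': array([ 0.5133, -0.0693]), 'h': array([ 13.3, -25.2]), 'mean': array([  9.7, -31. ]), 'n': 211}
```

Request:
send_rows --plan '[[[1, 0.34, -0.089, 0, 0], [1, 0.34, -0.089, 0, 0], [1, 0.34, -0.089, 0, 0], [1, 0.34, -0.089, 0, 0], [1, 0.34, -0.089, 0, 0], [1, 0.34, -0.089, 0, 0], [1, 0.34, -0.089, 0, 0], [1, 0.34, -0.089, 0, 0]]]'

```text
time_s: 19.05
eef_pos: [0.4918, -0.1348, 0.0619]
orientation: [-180.0, -0.0, 72.0]
contact_force: [-2.4, -1.9, -0.7]
width: 0.0003
```

Request:
send_rows --plan '[[[1, 0.34, -0.089, 0, 0], [1, 0.34, -0.089, 0, 0], [1, 0.34, -0.089, 0, 0], [1, 0.34, -0.089, 0, 0], [1, 0.34, -0.089, 0, 0], [1, 0.34, -0.089, 0, 0], [1, 0.34, -0.089, 0, 0], [1, 0.34, -0.089, 0, 0]]]'

```text
time_s: 19.85
eef_pos: [0.4935, -0.1067, 0.0619]
orientation: [180.0, -0.0, 72.0]
contact_force: [-2.3, -4.3, -1.0]
width: -0.0
```

Request:
send_rows --plan '[[[1, 0.34, -0.089, 0, 0], [1, 0.34, -0.089, 0, 0], [1, 0.34, -0.089, 0, 0], [1, 0.34, -0.089, 0, 0], [1, 0.34, -0.089, 0, 0], [1, 0.34, -0.089, 0, 0], [1, 0.34, -0.089, 0, 0], [1, 0.34, -0.089, 0, 0]]]'

```text
time_s: 20.65
eef_pos: [0.495, -0.0787, 0.0619]
orientation: [-180.0, 0.0, 72.0]
contact_force: [-2.9, -3.9, -1.0]
width: 0.0002
```

Request:
send_rows --plan '[[[1, 0.34, -0.089, 0, 0], [1, 0.34, -0.089, 0, 0], [1, 0.34, -0.089, 0, 0], [1, 0.34, -0.089, 0, 0], [1, 0.34, -0.089, 0, 0], [1, 0.34, -0.089, 0, 0], [1, 0.34, -0.089, 0, 0], [1, 0.34, -0.089, 0, 0]]]'

```text
time_s: 21.45
eef_pos: [0.4967, -0.0506, 0.0619]
orientation: [-180.0, -0.0, 72.0]
contact_force: [-3.0, -3.9, 0.1]
width: -0.0004
```

Request:
send_rows --plan '[[[1, 0.34, -0.089, 0, 0], [1, 0.34, -0.089, 0, 0], [1, 0.34, -0.089, 0, 0], [1, 0.34, -0.089, 0, 0], [1, 0.34, -0.089, 0, 0], [1, 0.34, -0.089, 0, 0], [1, 0.34, -0.089, 0, 0], [1, 0.34, -0.089, 0, 0]]]'

```text
time_s: 22.25
eef_pos: [0.4983, -0.0225, 0.0619]
orientation: [-180.0, -0.0, 72.0]
contact_force: [-3.0, -4.7, -0.3]
width: 0.0002
```

```bash
python3 look.py .53 .055 7 scene; python3 look.py .525 .047 7 top
```

```text
[ 0.4983 -0.0225  0.0619] [-3.   -4.74 -0.3 ] 22.25
scene {'e': array([336.4, 222. ,  23.7,  32.1]), 'xy': array([0.5142, 0.0589]), 'h': array([  7.7, 102.9]), 'mean': array([17.7, 94.6]), 'n': 792}
[ 0.4986 -0.022   0.0619] [-1.27 -1.64 -0.74] 22.3
top {'e': array([284. , 206. ,   4.6,  10.2]), 'xy': array([0.4819, 0.0325]), 'h': array([-23.2,  74.9]), 'mean': array([-23.3,  74.8]), 'n': 45}
```

Request:
send_rows --plan '[[[1, 0.34, -0.089, 0, 0], [1, 0.34, -0.089, 0, 0], [1, 0.34, -0.089, 0, 0], [1, 0.34, -0.089, 0, 0], [1, 0.34, -0.089, 0, 0], [1, 0.34, -0.089, 0, 0], [1, 0.34, -0.089, 0, 0], [1, 0.34, -0.089, 0, 0]]]'

```text
time_s: 23.15
eef_pos: [0.4999, 0.0056, 0.0618]
orientation: [-180.0, -0.0, 72.0]
contact_force: [-1.9, -2.6, -1.0]
width: -0.0002
```

Request:
send_rows --plan '[[[1, 0.34, -0.089, 0, 0], [1, 0.34, -0.089, 0, 0], [1, 0.34, -0.089, 0, 0], [1, 0.34, -0.089, 0, 0], [1, 0.34, -0.089, 0, 0], [1, 0.34, -0.089, 0, 0], [1, 0.34, -0.089, 0, 0], [1, 0.34, -0.089, 0, 0]]]'

```text
time_s: 23.95
eef_pos: [0.5016, 0.0336, 0.0619]
orientation: [-180.0, 0.0, 72.0]
contact_force: [-3.2, -4.1, 0.0]
width: -0.0
```

Request:
send_rows --plan '[[[1, 0.29, -0.076, 0, 0], [1, 0.29, -0.076, 0, 0], [1, 0.29, -0.076, 0, 0], [1, 0.29, -0.076, 0, 0], [1, 0.29, -0.076, 0, 0], [1, 0.29, -0.076, 0, 0], [1, 0.29, -0.076, 0, 0], [1, 0.29, -0.076, 0, 0]]]'

```text
time_s: 24.75
eef_pos: [0.5031, 0.0575, 0.0619]
orientation: [-180.0, -0.0, 72.0]
contact_force: [-1.9, -4.3, -1.9]
width: 0.0
```

```bash
python3 look.py .53 .13 8 scene top
python3 - <<'E'
from m import *
im=cv2.imread("pics/scene8.png"); cv2.imwrite("pics/c8.png",cv2.resize(im[150:310,270:430],None,fx=3.7,fy=3.7,interpolation=cv2.INTER_CUBIC))
E
```

```text
[0.5031 0.0575 0.0619] [-1.87 -4.27 -1.93] 24.75
scene {'e': array([346.7, 243.3,  33.1,  42.4]), 'xy': array([0.5304, 0.127 ]), 'h': array([ 20.3, 171.7]), 'mean': array([ 20.3, 171.3]), 'n': 1158}
top {'e': array([256.5, 204.5,   5.9,   8.6]), 'xy': array([0.4847, 0.119 ]), 'h': array([-24.9, 161.4]), 'mean': array([-24.9, 161.4]), 'n': 48}
```

View pics/c8.png

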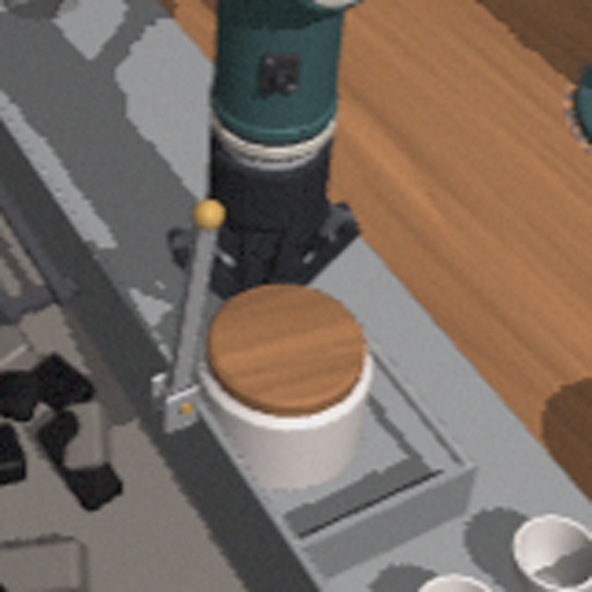

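The jar is in the lane against the sheet, entering the bay, with the bar clear. About 49 mm remain.

Request:
send_rows --plan '[[[1, 0.29, -0.076, 0, 0], [1, 0.29, -0.076, 0, 0], [1, 0.29, -0.076, 0, 0], [1, 0.29, -0.076, 0, 0], [1, 0.29, -0.076, 0, 0], [1, 0.29, -0.076, 0, 0], [1, 0.29, -0.076, 0, 0], [1, 0.29, -0.076, 0, 0]]]'

```text
time_s: 25.65
eef_pos: [0.5043, 0.0814, 0.0618]
orientation: [-180.0, 0.0, 72.0]
contact_force: [-2.4, -3.9, -1.0]
width: -0.0001
```

Request:
send_rows --plan '[[[1, 0.145, -0.038, 0, 0], [1, 0.145, -0.038, 0, 0], [1, 0.145, -0.038, 0, 0], [1, 0.145, -0.038, 0, 0], [1, 0.145, -0.038, 0, 0], [1, 0.145, -0.038, 0, 0], [1, 0.145, -0.038, 0, 0], [1, 0.145, -0.038, 0, 0]]]'

```text
time_s: 26.45
eef_pos: [0.5045, 0.0929, 0.0617]
orientation: [-179.9, 0.0, 72.0]
contact_force: [-2.5, -4.7, 0.2]
width: -0.0
```

```bash
python3 look.py .535 .163 9 scene
```

```text
[0.5045 0.0929 0.0617] [-2.53 -4.66  0.19] 26.45
scene {'e': array([354.6, 254.3,  34.7,  44.3]), 'xy': array([0.533 , 0.1623]), 'h': array([ 21.1, 207.1]), 'mean': array([ 20.9, 206.5]), 'n': 1264}
```

Request:
send_rows --plan '[[[1, 0.097, -0.025, 0, 0], [1, 0.097, -0.025, 0, 0], [1, 0.097, -0.025, 0, 0], [1, 0.097, -0.025, 0, 0], [1, 0.097, -0.025, 0, 0], [1, 0.097, -0.025, 0, 0], [1, 0.097, -0.025, 0, 0], [1, 0, 0, 0, 0]]]'

```text
time_s: 27.3
eef_pos: [0.5053, 0.1002, 0.0618]
orientation: [-180.0, 0.0, 72.0]
contact_force: [-3.7, -2.2, -0.5]
width: 0.0
```

Request:
send_rows --plan '[[[1, 0.04, -0.011, 0, 0], [1, 0.04, -0.011, 0, 0], [1, 0.04, -0.011, 0, 0], [1, 0.04, -0.011, 0, 0], [1, 0.04, -0.011, 0, 0], [1, 0.04, -0.011, 0, 0], [1, 0.04, -0.011, 0, 0], [1, 0, 0, 0, 0]]]'

```text
time_s: 28.1
eef_pos: [0.5055, 0.1031, 0.0618]
orientation: [-180.0, 0.0, 72.0]
contact_force: [-3.1, -2.8, -1.0]
width: 0.0002
```

Request:
send_rows --plan '[[[1, 0.03, -0.008, 0, 0], [1, 0.03, -0.008, 0, 0], [1, 0.03, -0.008, 0, 0], [1, 0.03, -0.008, 0, 0], [1, 0.03, -0.008, 0, 0], [1, 0.03, -0.008, 0, 0], [1, 0.03, -0.008, 0, 0], [1, 0, 0, 0, 0]]]'

```text
time_s: 28.9
eef_pos: [0.5058, 0.1053, 0.0619]
orientation: [-180.0, -0.0, 72.0]
contact_force: [-2.8, -3.1, -0.7]
width: 0.0001
```

Request:
send_rows --plan '[[[1, 0.03, -0.008, 0, 0], [1, 0.03, -0.008, 0, 0], [1, 0.03, -0.008, 0, 0], [1, 0.03, -0.008, 0, 0], [1, 0.03, -0.008, 0, 0], [1, 0.03, -0.008, 0, 0], [1, 0.03, -0.008, 0, 0], [1, 0, 0, 0, 0]]]'

```text
time_s: 29.7
eef_pos: [0.5058, 0.1059, 0.0619]
orientation: [180.0, 0.1, 72.0]
contact_force: [-2.8, -9.8, 1.4]
width: -0.0001
```

Request:
send_rows --plan '[[[1, 0.02, -0.005, 0, 0], [1, 0.02, -0.005, 0, 0], [1, 0.02, -0.005, 0, 0], [1, 0, 0, 0, 0], [1, 0, 0, 0, 0], [1, 0, 0, 0, 0], [1, 0, 0, 0, 0], [1, 0, 0, 0, 0]]]'

```text
time_s: 30.5
eef_pos: [0.5058, 0.1059, 0.062]
orientation: [180.0, 0.2, 72.0]
contact_force: [-4.5, -11.7, 1.8]
width: 0.0
```

Request:
send_rows --plan '[[[1, 0.02, -0.006, 0, 0], [1, 0, 0, 0, 0], [1, 0, 0, 0, 0], [1, 0, 0, 0, 0], [1, 0, 0, 0, 0], [1, 0, 0, 0, 0], [1, 0, 0, 0, 0], [1, 0, 0, 0, 0]]]'

```text
time_s: 31.3
eef_pos: [0.5058, 0.1059, 0.062]
orientation: [180.0, 0.2, 72.0]
contact_force: [-3.4, -12.7, 2.9]
width: -0.0002
```

Request:
send_rows --plan '[[[1, 0, 0, 0, 0], [1, 0, 0, 0, 0], [1, 0, 0, 0, 0], [1, 0, 0, 0, 0], [1, 0, 0, 0, 0], [1, 0, 0, 0, 0], [1, 0, 0, 0, 0], [1, 0, 0, 0, 0]]]'

```text
time_s: 32.1
eef_pos: [0.5058, 0.1059, 0.062]
orientation: [180.0, 0.2, 72.0]
contact_force: [-4.1, -13.1, 1.7]
width: -0.0003
```

The jar was pressed home at about 12.5–13 N for 1.6 s. It stopped at (0.5265, 0.1696), against the expected home of (0.527, 0.1705). Next I'll retract, square up the tool and raise it.

Request:
send_rows --plan '[[[1, -0.15, 0.02, 0, 0], [1, -0.3, 0.08, 0, 0], [1, -0.8, 0.21, 0, 0], [1, -1.2, 0.32, 0, 0], [1, -1.2, 0.32, 0, 0], [1, -1.2, 0.32, 0, 0], [1, -1, 0.27, 0, 0], [1, 0, 0, 0, -0.13]]]'

```text
time_s: 32.9
eef_pos: [0.5024, 0.0461, 0.0619]
orientation: [180.0, 0.0, 79.5]
contact_force: [-0.2, 0.1, -0.7]
width: 0.0002
```

Request:
send_rows --plan '[[[1, 0, 0, -2, -0.1327], [1, 0, 0, -2.5, 0], [1, 0, 0, -3, 0], [1, 0, 0, -3, 0], [1, 0, 0, -3, 0], [1, 0, 0, 0, 0], [1, 0, 0, 0, 0], [1, 0, 0, 0, 0]]]'

```text
time_s: 33.7
eef_pos: [0.5015, 0.0474, 0.1955]
orientation: [-179.9, 0.0, 87.0]
contact_force: [-0.4, 0.3, 0.6]
width: -0.0002
```

```bash
python3 look.py .53 .172 10 scene top
python3 - <<'E'
from m import *
p=np.load("pose.npy");o=arm.get_obs();print(inH(p,o["eef_pos"]),o["eef_pos"][2],o["orientation"])
im=cv2.imread("pics/scene10.png");t=cv2.imread("pics/top10.png")
a=cv2.resize(im[150:310,270:430],(395,395),interpolation=cv2.INTER_CUBIC);b=cv2.resize(t[140:260,180:300],(395,395),interpolation=cv2.INTER_CUBIC)
cv2.imwrite("pics/c10.png",np.hstack([a,b]))
E
```

```text
[0.5015 0.0474 0.1955] [-0.41  0.28  0.6 ] 33.7
scene {'e': array([358. , 258.1,  35.6,  43.7]), 'xy': array([0.5326, 0.175 ]), 'h': array([ 20. , 219.8]), 'mean': array([ 19.9, 219.3]), 'n': 1274}
top {'e': array([231.3, 193.2,   9.8,  23. ]), 'xy': array([0.5187, 0.1999]), 'h': array([  4.9, 243.9]), 'mean': array([  2.9, 237.2]), 'n': 212}
[-4.65352411 90.92268246] 0.1950915572209481 [-1.79819656e+02  1.28048050e-02  8.70176483e+01]
```

View pics/c10.png

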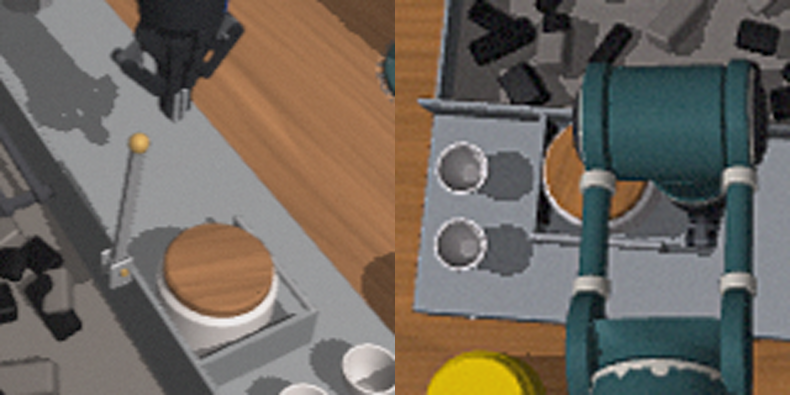

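The jar sits in the bay against the pad, and the bar still stands up with its ball at crop (139,143). Next I'll go behind the bar, over the pit.

Request:
send_rows --plan '[[[1, 0, 1, -0.2, 0], [1, 0, 3, 0, 0], [1, 0, 3.5, 0, 0], [1, 0, 3, 0, 0], [1, 0, 1.1, 0, 0], [1, 1, 0, 0, 0], [1, 1.5, 0, 0, 0], [1, 0, 0, 0, 0]]]'

```text
time_s: 34.6
eef_pos: [0.6185, 0.0692, 0.1986]
orientation: [-179.9, -0.1, 87.1]
contact_force: [0.6, -0.4, -0.3]
width: 0.0002
```

Request:
send_rows --plan '[[[1, 1, 0, 0, 0], [1, 0.8, 0, 0, 0], [1, 0.5, 0, 0, 0], [1, 0.4, 0, 0, 0], [1, 0.4, 0, 0, 0], [1, 0, 0, 0, 0], [1, 0, 0, 0, 0], [1, 0, 0, 0, 0]]]'

```text
time_s: 35.4
eef_pos: [0.6213, 0.0975, 0.1988]
orientation: [-180.0, 0.0, 87.0]
contact_force: [-0.2, -0.2, 0.2]
width: -0.0002
```

```bash
python3 look.py .53 .172 11 scene
python3 - <<'E'
from m import *
p=np.load("pose.npy");o=arm.get_obs();print(inH(p,o["eef_pos"]),o["eef_pos"][2],o["orientation"])
c=inH(p,o["eef_pos"]); x,z=c[0],o["eef_pos"][2]*1000+22
# waypoints
for th,r in [(83.4,104),(80,105),(70,108),(60,111),(50,114),(40,117),(30,120),(20,123),(10,126),(5,127),(2,128),(0,128)]:
    t=np.radians(th); X=85-r*np.cos(t)+6*np.sin(t)+14.5; Z=117+r*np.sin(t)+6*np.cos(t)
    print(th,"TCP x_h %.1f z %.1f  dy %.2f dz %.2f cm"%(X,Z-22,(X-x)/10,(z-Z)/10)); x,z=X,Z
im=cv2.imread("pics/scene11.png"); cv2.imwrite("pics/c11.png",cv2.resize(im[150:310,240:400],None,fx=3.7,fy=3.7,interpolation=cv2.INTER_CUBIC))
E
```

```text
[0.6213 0.0975 0.1988] [-0.23 -0.17  0.16] 35.4
scene {'e': array([357.4, 258.3,  35.6,  44. ]), 'xy': array([0.5342, 0.1746]), 'h': array([ 21.6, 219.5]), 'mean': array([ 21.3, 219.1]), 'n': 1290}
[112.57857255 146.90267161] 0.19882143119379692 [-1.79992374e+02  6.35042072e-03  8.70147351e+01]
83.4 TCP x_h 93.5 z 199.0  dy -1.91 dz -0.02 cm
80 TCP x_h 87.2 z 199.4  dy -0.63 dz -0.04 cm
70 TCP x_h 68.2 z 198.5  dy -1.90 dz 0.09 cm
60 TCP x_h 49.2 z 194.1  dy -1.90 dz 0.44 cm
50 TCP x_h 30.8 z 186.2  dy -1.84 dz 0.79 cm
40 TCP x_h 13.7 z 174.8  dy -1.71 dz 1.14 cm
30 TCP x_h -1.4 z 160.2  dy -1.52 dz 1.46 cm
20 TCP x_h -14.0 z 142.7  dy -1.26 dz 1.75 cm
10 TCP x_h -23.5 z 122.8  dy -0.95 dz 1.99 cm
5 TCP x_h -26.5 z 112.0  dy -0.29 dz 1.07 cm
2 TCP x_h -28.2 z 105.5  dy -0.17 dz 0.66 cm
0 TCP x_h -28.5 z 101.0  dy -0.03 dz 0.45 cm
```

View pics/c11.png

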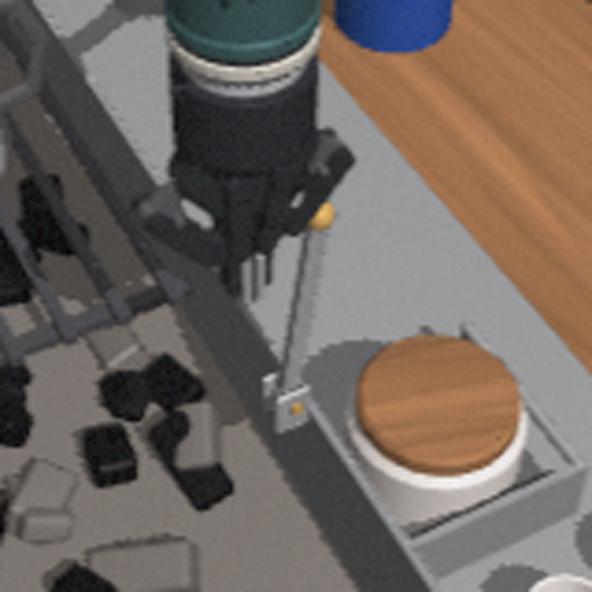

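The finger is behind the bar and clear of the ball. Starting to swing the bar down.

Request:
send_rows --plan '[[[1, 0, -0.8, 0, 0], [1, 0, -0.6, 0, 0], [1, 0, -0.4, 0, 0], [1, 0, -0.4, 0, 0], [1, 0, -0.4, 0, 0], [1, 0, -0.4, 0, 0], [1, 0, -0.4, 0, 0], [1, 0, 0, 0, 0]]]'

```text
time_s: 36.25
eef_pos: [0.5866, 0.0995, 0.1989]
orientation: [-180.0, 0.0, 87.0]
contact_force: [0.8, 0.9, 0.5]
width: 0.0004
```

Request:
send_rows --plan '[[[1, 0, -0.5, 0.02, 0], [1, 0, -0.5, 0.03, 0], [1, 0, -0.6, 0.08, 0], [1, 0, -0.6, 0.12, 0], [1, 0, -0.6, 0.15, 0], [1, 0, -0.6, 0.2, 0], [1, 0, 0, 0, 0], [1, 0, 0, 0, 0]]]'

```text
time_s: 37.05
eef_pos: [0.5527, 0.1013, 0.1926]
orientation: [-179.9, 0.0, 87.0]
contact_force: [0.5, 0.6, -0.9]
width: 0.0003
```

```bash
python3 look.py .53 .172 12 scene
python3 - <<'E'
from m import *
p=np.load("pose.npy");o=arm.get_obs();print(inH(p,o["eef_pos"]),o["eef_pos"][2])
im=cv2.imread("pics/scene12.png"); cv2.imwrite("pics/c12.png",cv2.resize(im[150:310,240:400],None,fx=3.7,fy=3.7,interpolation=cv2.INTER_CUBIC))
E
```

```text
[0.5527 0.1013 0.1926] [ 0.47  0.57 -0.9 ] 37.05
scene {'e': array([357.6, 258.3,  35.8,  44.4]), 'xy': array([0.5337, 0.1749]), 'h': array([ 21.2, 219.7]), 'mean': array([ 21. , 219.3]), 'n': 1303}
[ 44.13827471 147.14640325] 0.19268073630634142
```

View pics/c12.png

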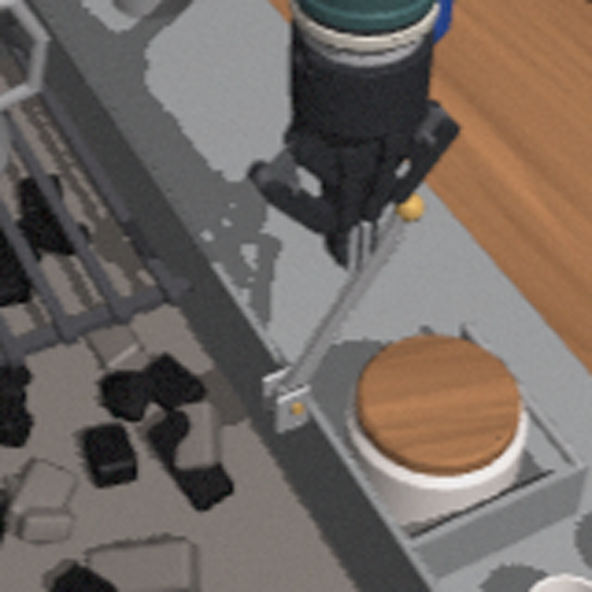

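The bar is following the finger down, now at about 57°. I'll continue along the arc.

Request:
send_rows --plan '[[[1, 0, -0.66, 0.32, 0], [1, 0, -0.67, 0.33, 0], [1, 0, -0.57, 0.38, 0], [1, 0, -0.57, 0.38, 0], [1, 0, -0.57, 0.38, 0], [1, 0, -0.51, 0.48, 0], [1, 0, -0.51, 0.49, 0], [1, 0, -0.5, 0.49, 0]]]'

```text
time_s: 37.9
eef_pos: [0.5073, 0.1037, 0.1599]
orientation: [-180.0, 0.0, 87.0]
contact_force: [2.0, -0.0, 0.3]
width: 0.0002
```

Request:
send_rows --plan '[[[1, 0, -0.42, 0.58, 0], [1, 0, -0.42, 0.58, 0], [1, 0, -0.42, 0.59, 0], [1, 0, -0.32, 0.66, 0], [1, 0, -0.32, 0.66, 0], [1, 0, -0.31, 0.67, 0], [1, 0, 0, 0, 0], [1, 0, 0, 0, 0]]]'

```text
time_s: 38.7
eef_pos: [0.4851, 0.1047, 0.1224]
orientation: [-179.9, 0.0, 87.0]
contact_force: [0.4, -0.8, 0.6]
width: 0.0001
```

```bash
python3 look.py .53 .172 13 scene
python3 - <<'E'
from m import *
p=np.load("pose.npy");o=arm.get_obs();print(inH(p,o["eef_pos"]),o["eef_pos"][2])
im=cv2.imread("pics/scene13.png"); cv2.imwrite("pics/c13.png",cv2.resize(im[170:310,270:410],None,fx=4.2,fy=4.2,interpolation=cv2.INTER_CUBIC))
E
```

```text
[0.4851 0.1047 0.1224] [ 0.36 -0.75  0.65] 38.7
scene {'e': array([357.5, 258.1,  35.3,  44.5]), 'xy': array([0.5336, 0.1744]), 'h': array([ 21.1, 219.2]), 'mean': array([ 21.1, 219.3]), 'n': 1298}
[-23.43808757 147.17930891] 0.12275621836102402
```

View pics/c13.png

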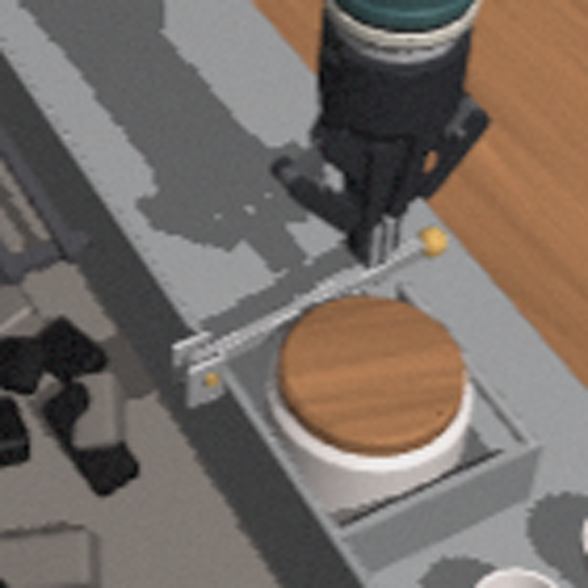

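The bar is at about 10°, passing behind the jar without touching it. I'll lower the rest gently.

Request:
send_rows --plan '[[[1, 0, -0.1, 0.36, 0], [1, 0, -0.1, 0.36, 0], [1, 0, -0.1, 0.36, 0], [1, 0, -0.06, 0.22, 0], [1, 0, -0.06, 0.22, 0], [1, 0, -0.05, 0.22, 0], [1, 0, 0, 0, 0], [1, 0, 0, 0, 0]]]'

```text
time_s: 39.55
eef_pos: [0.4806, 0.105, 0.1053]
orientation: [-179.9, 0.0, 87.0]
contact_force: [-0.6, 0.4, 0.2]
width: 0.0002
```

Request:
send_rows --plan '[[[1, 0, 0, 0.06, 0], [1, 0, 0, 0.06, 0], [1, 0, 0, 0.06, 0], [1, 0, 0, 0.06, 0], [1, 0, 0, 0.06, 0], [1, 0, 0, 0, 0], [1, 0, 0, 0, 0], [1, 0, 0, 0, 0]]]'

```text
time_s: 40.35
eef_pos: [0.481, 0.1051, 0.1026]
orientation: [-180.0, -0.0, 87.0]
contact_force: [-0.4, 0.2, 1.2]
width: -0.0003
```

Request:
send_rows --plan '[[[1, 0, 0, 0.04, 0], [1, 0, 0, 0.04, 0], [1, 0, 0, 0.04, 0], [1, 0, 0, 0.04, 0], [1, 0, 0, 0.04, 0], [1, 0, 0, 0, 0], [1, 0, 0, 0, 0], [1, 0, 0, 0, 0]]]'

```text
time_s: 41.15
eef_pos: [0.4812, 0.1051, 0.1024]
orientation: [180.0, -0.0, 87.0]
contact_force: [-5.6, -0.9, 13.2]
width: -0.0002
```

Request:
send_rows --plan '[[[1, 0, 0, 0.03, 0], [1, 0, 0, 0.03, 0], [1, 0, 0, 0.03, 0], [1, 0, 0, 0.03, 0], [1, 0, 0, 0.03, 0], [1, 0, 0, 0, 0], [1, 0, 0, 0, 0], [1, 0, 0, 0, 0]]]'

```text
time_s: 41.95
eef_pos: [0.4814, 0.1051, 0.1022]
orientation: [180.0, -0.0, 87.0]
contact_force: [-8.4, -1.9, 21.2]
width: 0.0003
```

The bar has landed hard at TCP z 0.1023. I'll lift off and check.

Request:
send_rows --plan '[[[1, 0, 0, -0.3, 0], [1, 0, 0, -0.7, 0], [1, 0, 0, -1.5, 0], [1, 0, 0, -2.5, 0], [1, -1, 0, -3, 0], [1, -2.5, 0, -3, 0], [1, -3.5, 0, -2, 0], [1, -3.5, 0, 0, 0]]]'

```text
time_s: 42.75
eef_pos: [0.4781, -0.0007, 0.2332]
orientation: [179.6, 0.0, 87.1]
contact_force: [0.1, 0.5, -0.6]
width: -0.0003
```

Request:
send_rows --plan '[[[1, -4, 0, 0, 0], [1, -4, 0, 0, 0], [1, -4, 0, 0, 0], [1, -4, 0, 0, 0], [1, -3, 0, 0, 0], [1, 0, 0, 0, 0], [1, 0, 0, 0, 0], [1, 0, 0, 0, 0]]]'

```text
time_s: 43.55
eef_pos: [0.4657, -0.1888, 0.2288]
orientation: [-180.0, -0.0, 87.1]
contact_force: [-0.1, 1.2, 1.1]
width: -0.0002
```

```bash
python3 look.py .53 .172 14 scene top
python3 - <<'E'
from m import *
im=cv2.imread("pics/scene14.png");t=cv2.imread("pics/top14.png")
a=cv2.resize(im[190:330,300:440],(395,395),interpolation=cv2.INTER_CUBIC);b=cv2.resize(t[150:250,185:285],(395,395),interpolation=cv2.INTER_CUBIC)
cv2.imwrite("pics/c14.png",np.hstack([a,b]))
p=np.load("pose.npy")
for th in(0,3,6): 
    X=(85-151*np.cos(np.radians(th)),153,117+151*np.sin(np.radians(th))); print(th,px("scene",H(p,X)),px("top",H(p,X)))
for N in("scene","top"):
    im=cv2.imread(f"pics/{N}14.png").astype(int); q=px(N,H(p,(-66,153,117))).astype(int); Q=cloud(N,np.load(f"pics/{N}14.npy"))
    w_=im[q[1]-12:q[1]+13,q[0]-12:q[0]+13]; m=(w_[...,2]-w_[...,0]>60); v,u=np.nonzero(m); print(N,len(u),u.mean()+q[0]-12,v.mean()+q[1]-12,np.nanmedian(Q[q[1]-12:q[1]+13,q[0]-12:q[0]+13][m],0))
E
```

```text
[ 0.4657 -0.1888  0.2288] [-0.14  1.19  1.06] 43.55
scene {'e': array([357.6, 258.3,  35.8,  44.5]), 'xy': array([0.5336, 0.1749]), 'h': array([ 21.1, 219.7]), 'mean': array([ 20.8, 219.2]), 'n': 1300}
top {'e': array([240.7, 190.9,  28.6,  30.5]), 'xy': array([0.5266, 0.1704]), 'h': array([ 14.3, 214.8]), 'mean': array([ 14.4, 214.7]), 'n': 712}
0 [372.32172352 232.99431799] [259.08885477 218.52691037]
3 [372.58863154 230.8594585 ] [258.78189114 218.23354549]
6 [372.71471819 228.76566354] [258.48464987 217.80768668]
scene 134 375.27611940298505 229.83582089552237 [0.3372368  0.03420418 0.0025852 ]
top 18 258.5 218.77777777777777 [0.44123388 0.1142276  0.12284084]
```

View pics/c14.png

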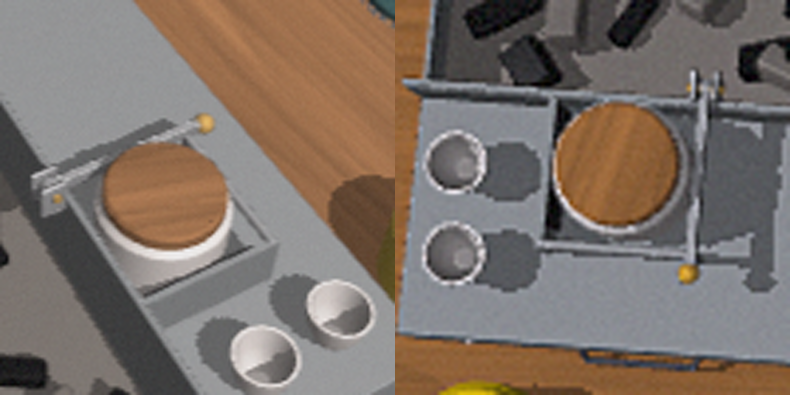

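The jar measures (14.3, 214.8) mm in the hearth frame against (15, 215). The bar lies on the rail: its ball is at scene (372.7, 233.6), and (372.3, 233.0) is predicted for angle 0. I'll check the bystanders and hand in.

Run:
```python
from m import *
p=np.load("pose.npy")
a,b=[cv2.imread(f"pics/top{k}.png").astype(int) for k in(0,14)]
s,t=[cv2.imread(f"pics/scene{k}.png").astype(int) for k in(0,14)]
for n,I,J,(x,y,w_,h_) in(("cups",a,b,(190,178,25,45)),("tin",s,t,(268,130,26,25)),("pot",s,t,(165,125,85,80)),("cups",s,t,(378,285,58,46))): print(n,np.abs(I-J)[y:y+h_,x:x+w_].mean().round(2))
close_job()
```

```text
cups 3.24
tin 29.6
pot 4.14
cups 4.72
the job is handed in; nothing more can be done
```

The jar is stowed in the bay and the bar lies on the rail; I handed the job in at about 44 s.

**What I did**
- **Up to the upstand:** I pushed the jar squarely against the sheet with the closed fingers. That push peaked at about 14 N, more than easing it up needed but under the 15 N limit.
- **Along the sheet:** I slid it along with a slightly angled push of about 3–6 N, without lifting it.
- **Home on the pad:** I pressed it against the pad at about 12–13 N along the upstand (up to 13.8 N in total) and held that for about 1.6 s.
- **The bar:** I swung it down from behind with the finger. On landing I pressed the bar onto the rail with about 21 N downward, more than needed. The jar did not move during this.

**Last checks**
- **Jar:** the top camera puts it at (14.3, 214.8) mm in the hearth frame, against (15, 215) for fully home.
- **Bar:** the ball is within 1 px of where it should be with the bar fully down, and the gripper was well clear of everything.
- **Bystanders:** the picture areas around the cups and the pot hardly changed. The tin's area did change, by 29.6 on average. I think this is the arm's shadow, which earlier pictures showed falling there, and the gripper never went near the tin. I did not confirm it with another look.

**Disagreements**
- **Cameras:** the two views differed by about 8–11 mm. The points where the jar stopped matched the top view to about 1 mm, so I relied on that.
- **Fingertips:** the real tips were about 22 mm above the reported TCP, and I allowed for that.

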